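# Load a coffee pod into the lever press

## Task

Load the coffee pod into the lever press: stand it upright in the round cup of the press's drawer while the drawer still stands out, let it go, push the drawer with the pod fully in, then swing the clamp lever all the way down so that it drives the pod home and stays shut. Leave the spice jar, the mug and the tin where they stand.

Things in the scene. Friction and masses are not known exactly. Their poses are not given: they have to be found in the camera images.
- pod: plain aluminium coffee pod: solid upright cylinder, 44 mm diameter, 56 mm high, about 90 g, edges bevelled (foot 38 mm across, widening to 44 mm over the lowest 5 mm). Stands on the worktop, right or left of the press. Origin: centre of its underside; z along its axis, up.
- press: lever press of aluminium and black plastic, fixed, drawer facing the robot. Origin on the worktop under the cup's centre as it is with the drawer fully in; x to its back (the drawer opens along -x), y to its left, z up. Base x -42 to +80 mm, 104 mm wide; side cheeks 40 mm high, 47 mm either side of the middle; hinge posts at x +48 to +76, 98 mm high.
- front_home (a point): fixed point: middle of the drawer's flat front face IF the drawer were fully in, on its stop (x -42, z 28 mm in the press frame). The drawer starts 45 to 70 mm farther out along -x (80 is the most); how far is NOT reported: feel for the front plate or look. Plate 76 mm wide, z 10 to 46 mm. Stiff slide: a touch under 5 N does not move it, a push of 5 to 10 N does; it stays where left.
- cup_home (a point): fixed point: centre of the cup's rim IF the drawer were fully in (z 46 mm); now it is as far out as the drawer. Cup: round hole, 47 mm diameter, rim bevelled 3 mm, centre 42 mm behind the front face, in the drawer's flat top (68 mm wide). In it a sprung ejector carries the pod: set down, its underside is at z 26 mm; it yields from 4 N, 10 N at 7 mm (clamped: underside at z 19 mm).
- hinge (a point): fixed point on the clamp lever's hinge axis, which runs along the press's y axis: x +62, z 84 mm in the press frame.
- clamp (a joint): clamp lever angle, rad: 0 = shut (level over the drawer, on its stop), grows as it opens upward, at most 1.45; starts 1.25 to 1.4, nearly upright. Stiff hinge, 1.2 N m either way (about 8.5 N at the cross bar, about 13 N for the last bit, as the round nose 62 mm from the hinge drives the pod down 7 mm); stays where left.
- clamp_bar (a point): middle of the black round cross bar at the lever's free end, 16 mm thick, 88 mm long along the press's y, 140 mm from the hinge. In the press frame at clamp angle a: x = 62 - 140 cos a + 11 sin a, z = 84 + 140 sin a + 11 cos a (mm). A flat arm, 22 mm wide and 10 mm thick, runs from its middle to the hinge.
- spice_jar: bystander: spice jar with a black lid, 41 mm diameter, 105 mm high, on the other side of the press from the pod. Origin: centre of its underside. Leave it alone.
- mug: bystander: white mug, 88 x 127 x 95 mm, well to the left of the press. Origin: underside. Leave it alone.
- tin: bystander: low food tin, 76 mm diameter, 58 mm high, right of the press and behind. Origin: centre of its underside. Leave it alone.
Not all that is in view belongs to the job. Several things have the shape of the pod; the one meant has the colours described above. Leave any red look-alike of the press alone.

How it is judged:
By the outcome, as a careful person would: the job done as asked, in the order asked, and still so for the second after the job is handed in, with the robot touching nothing.
It also fails if it takes over 72 s, if anything falls off the work surface, if the arm or the gripper's body presses on something with over 40 N, if the wrist force passes 120 N, or if a joint passes its speed limit or range.

## Robot

A 7-joint arm with a two-finger parallel gripper is mounted at the origin on a cart in front of the work surface, level with it; the furniture and walls round the work are solid. World frame = base frame: x ahead of the robot, y to its left, z up, the work surface at z = 0. Lengths are in m, angles in rad, forces in N, time in s.
With the tool pointing down it reaches from about 0.425 to 0.925 m from the base axis. Payload 6.8 kg.
Tool frame: the origin (TCP) lies midway between the tips of the shut fingers; the grasp point (between the pads) lies 19 mm behind it (grip_point_offset is the z of the grasp point in the tool frame, in m); z points along the fingers, y is the line along which they close (so a half turn about z gives the same grasp; the last joint's range is limited). The gripper opens to 85 mm and grips with 20 to 120 N. Pads are 22 mm wide; open, the fingers measure 114 mm over their backs; the gripper's body (76 mm by 85 mm) begins 54 mm behind the grasp point. The pads swing forward as they close: fully open they stand 13 mm farther back than shut.
Start: joints at [0.998, 0.477, 0.022, 1.555, -0.011, 1.109, -0.083], TCP at [0.303, -0.603, 0.231] pointing down, gripper open.
Joint ranges: [-2.96, 2.96], [-0.34, 2.1], [-1.41, 1.46], [0.24, 2.44], [-1.37, 4.51], [0.17, 1.92], [-2.96, 2.96]. Speed limits (rad/s): [2.39, 2.39, 3.14, 3.14, 3.14, 3.14, 3.14].

## Interface

Orientations are given as a rotation vector (axis times angle).
In Python, from bench import get_obs, grab_frame, calibration, hand_in, grip_point_offset gives the robot as it stands.
- The arm moves only by the shell command python3 -m pendant 'ROWS' [OPENING] [FORCE]. ROWS is a JSON object of lists of equal length, an entry for each row: "translation": the shift along the world's x, y, z in units of 25 mm (1.0 is 25 mm), a list of three; "delta_rot": the turn, a rotation vector about the world's x, y, z in units of 5 degrees (1.0 is 5 degrees), a list of three. In form: {"translation": [[dx, dy, dz], ...], "delta_rot": [[rx, ry, rz], ...]}. A call has 1 to 12 rows; each row is the pose to reach, as a shift and turn from the pose commanded when the call began; what a row does not reach only later rows make up. A row lasts 1/8 s, in which the tool goes at most 62.5 mm and 10.7 degrees, less where a joint would pass 70% of its speed; a pose out of reach is approached as far as the arm can. A call with a gripper value outside its range is refused whole. OPENING is the opening, from 0 (shut) to 1 (fully open), set as the call begins (- or left out, the last holds). The fingers move at their own pace and stop on an object; FORCE is the grip in N (left out, the last holds). Time passes only in rows, so rows that repeat a pose let the fingers close. It gives the time, the measured TCP pose, the force, the opening and the grip force at its end, in the units of the state.
- get_obs(): the state, without advancing time (a new reading comes with each control period).
- grab_frame(name): name is "scene" or "side" or "wrist"; returns (picture, depth): 400x640x3 uint8, red, green, blue; 400x640 float32, m along the optical axis (not along the pixel's ray), 0 where there is no reading.
- calibration(name): a dict with "K" (3x3 intrinsics, pixels), "rvec" (rotation vector, rad) and "tvec" (3), from world to camera coordinates, as OpenCV has them. Camera axes: x right, y down, z forward; pixel columns grow to the right and rows downward; lengths in m; the calibration is good to about 2 mm. The wrist camera is an equidistant fisheye: a pixel r from the principal point sees the ray r / f radians off the axis. A picture is of the moment at which its call begins: read the wrist's pose just before it. calibration takes no time and is no camera call; for the wrist camera it gives the pose at the moment of the call.
- hand_in(): hands the job in; it is judged then, once.
The state is a dict: "clock": time; "joints": joint angles; "qvel": joint speeds; "tau": joint torques, N m; "tcp_pos": TCP position; "orientation": TCP orientation; "contact_force": force on the tool from outside, world axes, zero at the start; "moment": the same for the moment, N m; "grip_width": finger opening in m; "gripper_force": force on a finger pad.
Only numpy, scipy, OpenCV 4.12 (cv2) and the standard library are available. Lean on these libraries where they do the work, as an engineer would, in place of code of your own. Each camera call takes 0.05 s, during which the arm holds its last target. There are 200 camera calls.

## Working session

There is one attempt and no reset: what is moved stays moved. The work goes in short steps, Python scripts to look and compute and a shell command to move; the robot and the scene stay as the last step left them, time stands still between calls to the robot, and variables do not carry over. Pictures are saved under pics/ and viewed, at most 13 in all, crops included, and the job is handed in when it is done.

```bash
mkdir -p pics; ls; python3 - <<'E'
from bench import *
import cv2,numpy as np
o=get_obs();print({k:np.round(v,3) for k,v in o.items()},grip_point_offset)
for n in("scene","side"):
    p,d=grab_frame(n);cv2.imwrite(f"pics/{n}0.png",p[:,:,::-1]);np.savez(f"pics/{n}0.npz",p=p,d=d)
    c=calibration(n);print(n,c["K"],-cv2.Rodrigues(np.array(c["rvec"]))[0].T@np.ravel(c["tvec"]))
E
```

```text
pics
{'clock': np.float64(0.0), 'joints': array([ 0.998,  0.478,  0.022,  1.556, -0.012,  1.109, -0.083]), 'qvel': array([ 0.002, -0.   ,  0.   , -0.   , -0.001,  0.001, -0.001]), 'tau': array([ 0.0000e+00, -5.9645e+01,  1.6080e+00, -2.8120e+01,  1.2000e-02,
        9.0000e-03,  0.0000e+00]), 'tcp_pos': array([ 0.302, -0.603,  0.23 ]), 'orientation': array([-3.055e+00, -7.230e-01,  1.000e-03]), 'contact_force': array([-0.234, -0.589,  0.356]), 'moment': array([-0.046,  0.002,  0.015]), 'gripper_force': np.float64(0.0), 'grip_width': np.float64(0.086)} -0.0187
scene [[440.97703059   0.         316.11587675]
 [  0.         440.97703059 198.14073498]
 [  0.           0.           1.        ]] [-0.04329346  0.60948491  1.15110975]
side [[419.85310693   0.         319.50921886]
 [  0.         419.85310693 202.45912785]
 [  0.           0.           1.        ]] [0.11600811 1.092326   0.83694383]
```

View pics/scene0.png

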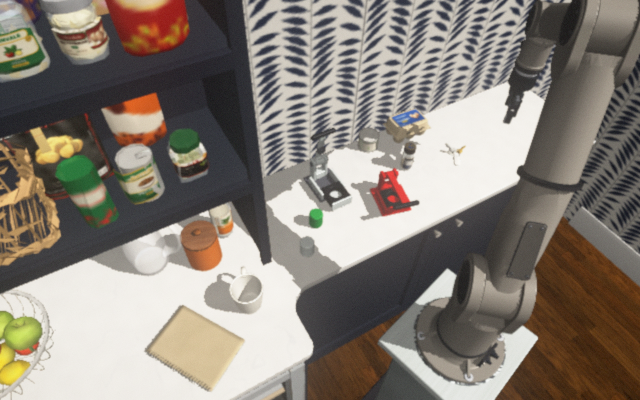

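View pics/side0.png

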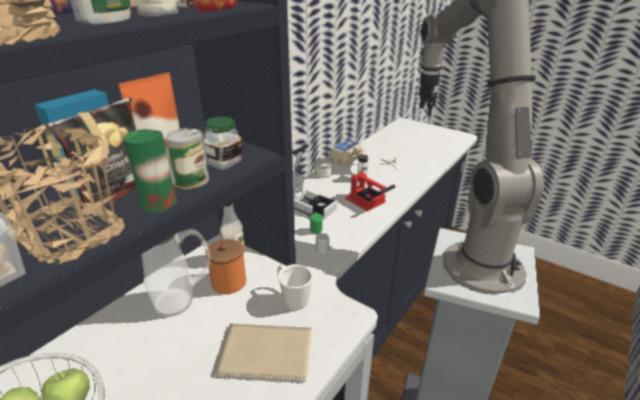

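The scene view shows the press near (325,185) with its drawer pointing down-right, the grey pod at (307,246) and a green look-alike at (316,217). The red press is at (393,195), the jar at (410,155) and the tin at (370,140). I'll take 3D points next.

```bash
cat > h.py <<'E'
import numpy as np,cv2
from bench import *
def cloud(d,c):
    K=np.array(c["K"]);R=cv2.Rodrigues(np.array(c["rvec"]))[0];t=np.ravel(c["tvec"])
    v,u=np.mgrid[:d.shape[0],:d.shape[1]]
    P=np.stack([(u-K[0,2])/K[0,0]*d,(v-K[1,2])/K[1,1]*d,d],-1)
    return (P-t)@R
def ray(u,v,z,c):
    K=np.array(c["K"]);R=cv2.Rodrigues(np.array(c["rvec"]))[0];t=np.ravel(c["tvec"])
    r=R.T@np.array([(u-K[0,2])/K[0,0],(v-K[1,2])/K[1,1],1]);o=-R.T@t
    return o+r*(z-o[2])/r[2]
E
python3 - <<'E'
from h import *
for n,box in(("scene",(295,320,230,265)),("side",(312,332,228,260))):
    f=np.load(f"pics/{n}0.npz");p,d=f["p"],f["d"];P=cloud(d,calibration(n))
    u0,u1,v0,v1=box;Q=P[v0:v1,u0:u1].reshape(-1,3);
    m=(Q[:,2]>.012)&(Q[:,2]<.08)
    print(n,m.sum(),np.percentile(Q[m],[2,50,98],axis=0).round(3))
    t=m&(Q[:,2]>.05);print('top',t.sum(),np.median(Q[t],0).round(4),Q[t].min(0).round(3),Q[t].max(0).round(3))
f=np.load("pics/scene0.npz");p=f["p"];P=cloud(f["d"],calibration("scene"))
c=p[110:260,280:430];c=cv2.resize(c,None,fx=4,fy=4,interpolation=cv2.INTER_CUBIC);cv2.imwrite("pics/crop1.png",c[:,:,::-1])
# orthophoto height listing of press
Q=P[110:230,290:365].reshape(-1,3);z=Q[:,2]
for a,b in((.035,.05),(.09,.11),(.12,.25)):
    m=(z>a)&(z<b);print(a,b,m.sum(),np.percentile(Q[m],[2,50,98],axis=0).round(3).tolist())
E
```

```text
scene 243 [[0.457 0.088 0.014]
 [0.471 0.112 0.052]
 [0.496 0.127 0.059]]
top 136 [0.477  0.1064 0.055 ] [0.458 0.086 0.05 ] [0.499 0.127 0.06 ]
side 266 [[0.458 0.024 0.013]
 [0.477 0.117 0.041]
 [0.537 0.129 0.058]]
top 106 [0.4771 0.1101 0.0551] [0.458 0.086 0.05 ] [0.5   0.131 0.059]
0.035 0.05 793 [[0.515, -0.356, 0.035], [0.595, -0.121, 0.042], [0.775, 0.028, 0.05]]
0.09 0.11 311 [[0.658, -0.385, 0.09], [0.715, -0.155, 0.098], [0.778, -0.103, 0.11]]
0.12 0.25 1622 [[0.643, -0.365, 0.122], [0.748, -0.172, 0.168], [0.778, -0.101, 0.236]]
```

View pics/crop1.png

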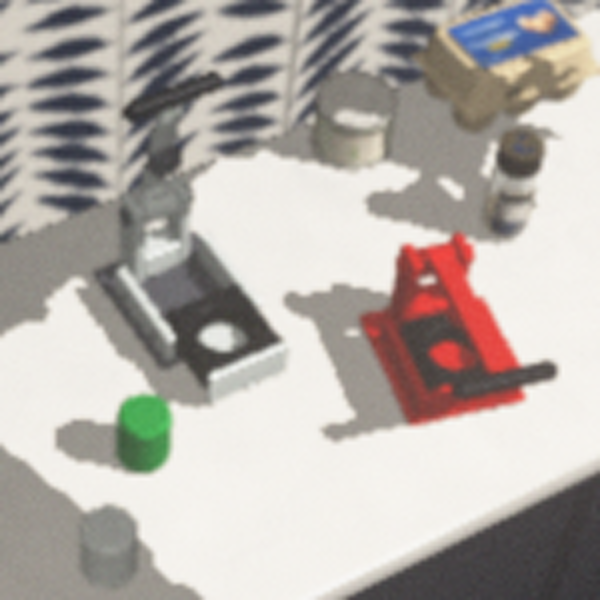

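The crop shows the cup at about (223,336), the front plate's top edge from (210,376) to (286,348), and the bar from (130,112) to (222,80). The grey pod is at (108,545).

```bash
python3 - <<'E'
from h import *
c=calibration("scene");f=np.load("pics/scene0.npz");p=f["p"];P=cloud(f["d"],c)
def r(u,v,z): return ray(280+(u-1.5)/4,110+(v-1.5)/4,z,c).round(4)
for nm,u,v,z in(("cup",223,337,.046),("plL",210,378,.046),("plR",286,348,.046),("cheekLfront",172,340,.04),("cheekLback",120,268,.04),("podtop",110,518,.056)):
    print(nm,r(u,v,z))
for u,v in((135,110),(175,96),(215,82),(223,337),(155,200)):
    U=280+u//4;V=110+v//4;print((u,v),np.median(P[V-1:V+2,U-1:U+2].reshape(-1,3),0).round(3))
# drawer/plate: points in press roi with z 40..50
m=np.zeros(P.shape[:2],bool);m[150:215,300:355]=1
Q=P[m&(P[...,2]>.041)&(P[...,2]<.051)];print(len(Q),cv2.minAreaRect((Q[:,:2]*1000).astype(np.float32)))
# bar: dark points, high
g=p.max(2)<70;m=np.zeros(P.shape[:2],bool);m[125:142,308:340]=1
Q=P[m&g&(P[...,2]>.17)&(P[...,0]<.79)];print(len(Q),Q.mean(0),cv2.minAreaRect((Q[:,:2]*1000).astype(np.float32)),np.percentile(Q,[5,95],axis=0).round(3))
E
```

```text
cup [ 0.5539 -0.094   0.046 ]
plL [ 0.5315 -0.0557  0.046 ]
plR [ 0.5105 -0.1227  0.046 ]
cheekLfront [ 0.5837 -0.0653  0.04  ]
cheekLback [ 0.67   -0.0894  0.04  ]
podtop [0.485  0.0995 0.056 ]
(135, 110) [ 0.659 -0.091  0.228]
(175, 96) [ 0.649 -0.124  0.226]
(215, 82) [ 0.64  -0.157  0.228]
(223, 337) [ 0.566 -0.107  0.024]
(155, 200) [ 0.669 -0.126  0.096]
346 ((622.6552734375, -117.73086547851562), (139.74366760253906, 290.9158020019531), 54.158817291259766)
49 [ 0.63747494 -0.0961296   0.24567636] ((321.3865051269531, 248.51882934570312), (65.67019653320312, 1024.1285400390625), 41.62428665161133) [[ 0.641 -0.143  0.222]
 [ 0.661 -0.087  0.232]]
```

```bash
python3 - <<'E'
from h import *
c=calibration("wrist");R=cv2.Rodrigues(np.array(c["rvec"]))[0];o=get_obs();T=cv2.Rodrigues(np.array(o["orientation"]))[0]
print(c["K"]);C=-R.T@np.ravel(c["tvec"]);print("cam in tool",T.T@(C-o["tcp_pos"]),"axis in tool",T.T@R[2]);print(T.round(3))
print(c.keys())
E
```

```text
[[309.70691629   0.         320.13483301]
 [  0.         309.70691629 199.84499945]
 [  0.           0.           1.        ]]
cam in tool [ 0.08345907  0.00051546 -0.14315134] axis in tool [-3.24196176e-01 -2.58494369e-04  9.45989837e-01]
[[ 0.894  0.448 -0.001]
 [ 0.448 -0.894  0.001]
 [-0.    -0.002 -1.   ]]
dict_keys(['K', 'rvec', 'tvec'])
```

```bash
python3 -m pendant '{"translation":[[1,2,0.8],[3,6,0.8],[5,10,0.8],[7,14,0.8],[7.9,16.1,0.8],[7.9,16.1,0.8],[7.9,16.1,0.8],[7.9,16.1,0.8],[7.9,16.1,0.8],[7.9,16.1,0.8]],"delta_rot":[[0,0,2],[0,0,4],[0,0,6],[0,0,8],[0,0,9.4],[0,0,9.4],[0,0,9.4],[0,0,9.4],[0,0,9.4],[0,0,9.4]]}' 1
python3 - <<'E'
from h import *
c=calibration("wrist");p,d=grab_frame("wrist");np.savez("pics/w1.npz",p=p,d=d,**c);cv2.imwrite("pics/w1.png",p[:,:,::-1])
E
```

```text
clock: 1.35
tcp_pos: [0.4991, -0.2031, 0.251]
orientation: [2.518, 1.879, -0.002]
contact_force: [-0.1, -1.2, 0.3]
grip_width: 0.0851
gripper_force: 0.0
```

View pics/w1.png

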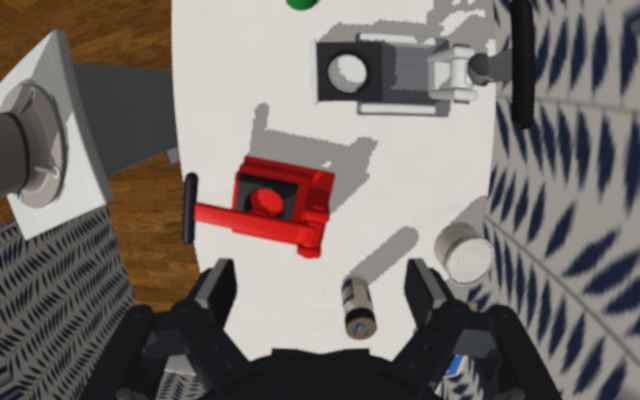

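The wrist view shows the drawer's cup at (348,71), the front plate's left edge at u≈316 (v 41–103), and the press axis nearly horizontal in the image. The bar is at (522,63), and the red press lies below.

```bash
cat >> h.py <<'E'
def fray(u,v,z,c):
    K=np.array(c["K"]);R=cv2.Rodrigues(np.array(c["rvec"]))[0];t=np.ravel(c["tvec"])
    uv=np.stack([np.ravel(u)-K[0,2],np.ravel(v)-K[1,2]],-1).astype(float);r=np.hypot(*uv.T);th=r/K[0,0]
    q=np.c_[uv/np.maximum(r,1e-9)[:,None]*np.sin(th)[:,None],np.cos(th)]@R;o=-R.T@t
    return o+q*((z-o[2])/q[:,2])[:,None]
E
python3 - <<'E'
from h import *
c=np.load("pics/w1.npz");p=c["p"]
g=p.max(2)
m=((g>85)).astype(np.uint8)
k=cv2.connectedComponentsWithStats(m[45:97,328:370],connectivity=4);print(k[2][:6])
# outer edge of bright disc in dark top
lab=k[1][71-45,348-328];s=(k[1]==lab).astype(np.uint8)
cn=max(cv2.findContours(s,0,cv2.CHAIN_APPROX_NONE)[0],key=len)[:,0]+[328,45]
for z in(.046,.026):
    W=fray(cn[:,0],cn[:,1],z,c)[:,:2]*1000;print(z,cv2.minEnclosingCircle(W.astype(np.float32)),cv2.fitEllipse(W.astype(np.float32)))
for n,u,v,z in(("plR",316,103,.046),("plL",316,41,.046),("cR0",359,111,.04),("cR1",448,114,.04),("cL0",357,37,.04),("cL1",434,35,.04),("barN",522,125,.22),("barF",521,2,.22),):print(n,fray(u,v,z,c)[0].round(4))
P=None
b=np.r_[[p[40:105,i].mean(0).astype(int) for i in range(308,326)]];print(b.mean(1))
E
python3 - <<'E'
import cv2
p=cv2.imread("pics/w1.png")[20:130,300:460];cv2.imwrite("pics/c2.png",cv2.resize(p,None,fx=5,fy=5,interpolation=2))
E
```

```text
[[   0    0   42   52 1051]
 [   0    9   39   39 1133]]
0.046 ((559.0867309570312, -105.08162689208984), 21.813730239868164) ((559.1846923828125, -104.54650115966797), (41.17512130737305, 42.112979888916016), 2.0275847911834717)
0.026 ((561.1436767578125, -104.01982879638672), 23.067306518554688) ((561.2472534179688, -103.45394134521484), (43.54133605957031, 44.53306579589844), 2.027334213256836)
plR [ 0.5165 -0.128   0.046 ]
plL [ 0.5366 -0.0606  0.046 ]
cR0 [ 0.5607 -0.1502  0.04  ]
cR1 [ 0.6653 -0.1793  0.04  ]
cL0 [ 0.5823 -0.0672  0.04  ]
cL1 [ 0.6726 -0.0833  0.04  ]
barN [ 0.6459 -0.1687  0.22  ]
barF [ 0.6675 -0.0888  0.22  ]
[209.         208.         205.66666667 202.66666667 201.66666667
 201.33333333 196.         181.         151.66666667 111.33333333
  76.33333333  59.66666667  55.66666667  55.66666667  55.66666667
  56.          56.66666667  55.66666667]
```

View pics/c2.png

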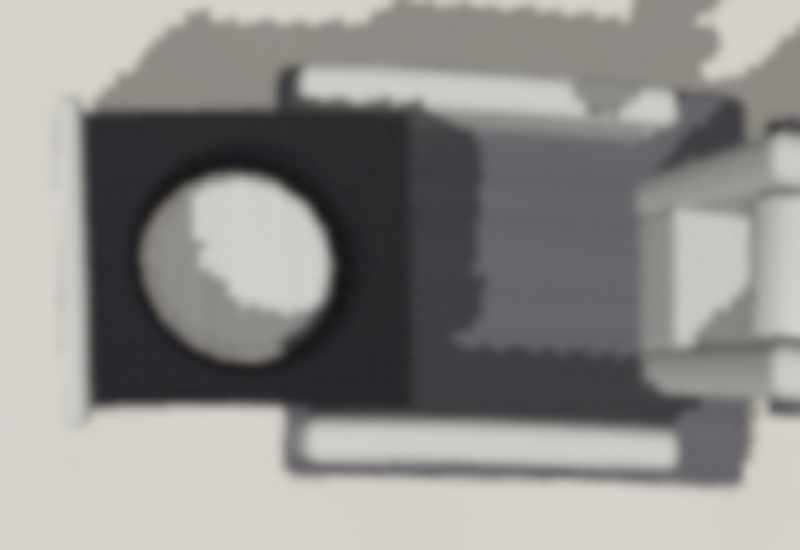

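```bash
python3 - <<'E'
from h import *
c=np.load("pics/w1.npz")
def f(u,v,z): return fray(300+(u-2)/5,20+(v-2)/5,z,c)[0]*1000
def yaw(a,b): d=b-a;return np.degrees(np.arctan2(d[1],d[0])).round(2)
for n,a,b,z in(("cheekLo",(300,68),(678,90),.04),("cheekRo",(305,468),(680,470),.04),("cheekRi",(305,425),(680,430),.04),("topL",(88,112),(410,110),.046),("topR",(92,405),(410,405),.046),("plate(+90)",(70,425),(61,97),.046),("platein",(92,405),(86,112),.046),("topback",(410,405),(410,110),.046)):
    A,B=f(*a,z),f(*b,z);print(n,A.round(1)[:2],B.round(1)[:2],yaw(A,B),np.linalg.norm(B-A).round(1))
for n,u,v in(("ring outer",240,264),):print(f(u,v,.046))
E
```

```text
cheekLo [586.5 -63.5] [673.2 -86.6] -14.9 89.7
cheekRo [ 561.8 -153.2] [ 649.5 -175.3] -14.17 90.5
cheekRi [ 564.4 -143.6] [ 651.8 -166. ] -14.37 90.2
topL [537.6 -62.1] [606.6 -79.7] -14.32 71.3
topR [ 519.4 -126.1] [ 588.  -144.9] -15.37 71.1
plate(+90) [ 513.5 -129. ] [532.9 -57. ] 74.91 74.6
platein [ 519.4 -126.1] [537.1 -61.9] 74.57 66.5
topback [ 588.  -144.9] [606.6 -79.7] 74.05 67.8
[ 559.74817176 -104.55545949   46.        ]
```

```bash
python3 -m pendant '{"translation":[[1.5,0.8,-1.6],[1.5,0.8,-1.6],[1.5,0.8,-1.6]],"delta_rot":[[0,0,0.3],[0,0,0.3],[0,0,0.3]]}' 1
python3 - <<'E'
from h import *
c=calibration("wrist");p,d=grab_frame("wrist");np.savez("pics/w2.npz",p=p,d=d,**c)
o=get_obs();T=cv2.Rodrigues(np.array(o["orientation"]))[0];print("yaw",np.degrees(np.arctan2(T[1,0],T[0,0])))
C=-cv2.Rodrigues(c["rvec"])[0].T@np.ravel(c["tvec"]);print(C)
# project cup guess
q=cv2.Rodrigues(c["rvec"])[0]@(np.array([.56,-.1045,.046])-C);th=np.arctan2(np.hypot(q[0],q[1]),q[2]);K=c["K"]
uv=np.array([K[0][2],K[1][2]])+K[0][0]*th*q[:2]/np.hypot(q[0],q[1]);print(uv)
u,v=uv.astype(int);a=p[max(0,v-75):v+75,u-100:u+100];print(max(0,v-75),u-100)
cv2.imwrite("pics/c3.png",cv2.resize(a,None,fx=4,fy=4,interpolation=2)[:,:,::-1])
E
```

```text
clock: 1.78
tcp_pos: [0.5369, -0.1826, 0.2112]
orientation: [-2.492, -1.912, 0.002]
contact_force: [-0.7, 0.0, -0.0]
grip_width: 0.0851
gripper_force: 0.0
yaw 74.98061739175688
[ 0.55895306 -0.10246887  0.35422492]
[322.29883348  99.28672528]
24 222
```

View pics/c3.png

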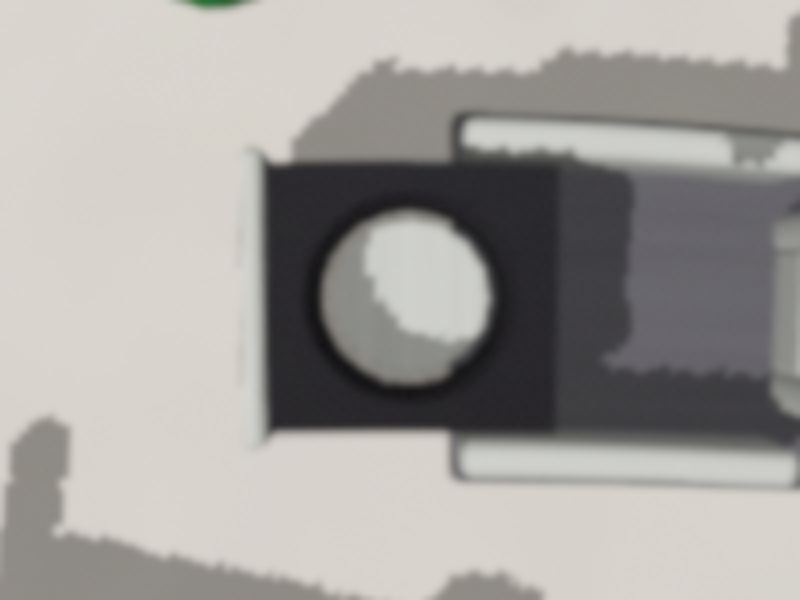

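The cup is centred at crop (407,297), the plate's front edge is at about u=242 and the top runs from v=163 to 432.

```bash
python3 - <<'E'
from h import *
c=np.load("pics/w2.npz")
def f(u,v,z): return fray(222+(u-1.5)/4,24+(v-1.5)/4,z,c)[0]*1000
y=np.radians(-14.9);ex=np.array([np.cos(y),np.sin(y)]);ey=np.array([-ex[1],ex[0]])
def pr(n,u,v,z):
    A=f(u,v,z)[:2];print(n,A.round(1),"along",(A@ex).round(1),(A@ey).round(1))
for a in(("cup46",407,297,.046),("cup disc26",407,297,.026),("discL26",320,297,.026),("discR26",495,297,.026),("plateT",242,152,.046),("plateB",247,447,.046),("plateM",241,297,.046),("plateMin",266,297,.046),("topL",400,163,.046),("topR",400,432,.046),("topback",556,297,.046),("cheekL",620,122,.04),("cheekR",620,482,.04)):pr(*a)
A=f(242,152,.046);B=f(247,447,.046);d=A-B;print(np.degrees(np.arctan2(d[1],d[0]))-90,np.linalg.norm(d))
E
```

```text
cup46 [ 561.4 -103.4] along 569.1 44.4
cup disc26 [ 561.5 -103.5] along 569.3 44.4
discL26 [539.7 -97.5] along 546.6 44.6
discR26 [ 583.8 -109.2] along 592.2 44.6
plateT [532.1 -57.4] along 529.0 81.4
plateB [ 513.2 -129. ] along 529.1 7.3
plateM [522.2 -92.4] along 528.3 45.0
plateMin [528.1 -94.1] along 534.5 44.8
topL [568.4 -70.6] along 567.4 77.9
topR [ 551.  -135.6] along 567.3 10.7
topback [ 596.9 -112.3] along 605.7 44.9
cheekL [624.7 -72.5] along 622.3 90.6
cheekR [ 602.5 -162.7] along 624.1 -2.3
-14.806854693087587 74.13553413140329
```

```bash
python3 -m pendant '{"translation":[[-1,2.3,0],[-2,5,0],[-3.2,8.4,0],[-3.2,8.4,0],[-3.2,8.4,0],[-3.2,8.4,0]],"delta_rot":[[0,0,0],[0,0,0],[0,0,0],[0,0,0],[0,0,0],[0,0,0]]}' 1
python3 - <<'E'
from h import *
c=calibration("wrist");p,d=grab_frame("wrist");np.savez("pics/w3.npz",p=p,d=d,**c)
C=-cv2.Rodrigues(c["rvec"])[0].T@np.ravel(c["tvec"]);print(C)
q=cv2.Rodrigues(c["rvec"])[0]@(np.array([.478,.107,.056])-C);th=np.arctan2(np.hypot(q[0],q[1]),q[2]);K=c["K"]
uv=np.array([K[0][2],K[1][2]])+K[0][0]*th*q[:2]/np.hypot(q[0],q[1]);print(uv)
u,v=uv.astype(int);v0=max(0,v-75);a=p[v0:v+75,u-100:u+100];print(v0,u-100)
cv2.imwrite("pics/c4.png",cv2.resize(a,None,fx=4,fy=4,interpolation=2)[:,:,::-1])
E
```

```text
clock: 2.58
tcp_pos: [0.4581, 0.0275, 0.2121]
orientation: [2.491, 1.912, 0.001]
contact_force: [0.6, -0.1, 0.1]
grip_width: 0.0856
gripper_force: 0.0
[0.47978104 0.1076785  0.3551422 ]
[318.26126406  98.80024099]
23 218
```

View pics/c4.png

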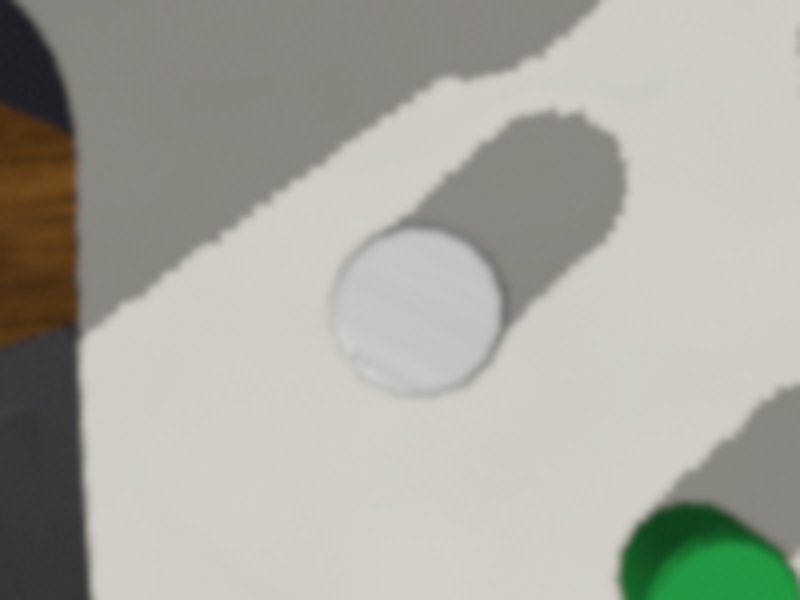

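```bash
python3 - <<'E'
from h import *
c=np.load("pics/w3.npz");W=fray(218+416.5/4,23+308.5/4,.055,c)[0];print(W.round(4),[np.linalg.norm(fray(218+u/4,23+308.5/4,.054,c)[0]-W).round(4) for u in(333,502)])
o=get_obs();print(((np.array([W[0],W[1],.025])-o["tcp_pos"])/.025).round(2))
E
```

```text
[0.4812 0.1048 0.055 ] [np.float64(0.02), np.float64(0.0205)]
[ 0.92  3.1  -7.47]
```

```bash
python3 -m pendant '{"translation":[[0.92,3.1,-1],[0.92,3.1,-2],[0.92,3.1,-3],[0.92,3.1,-4.5],[0.92,3.1,-6],[0.92,3.1,-7],[0.92,3.1,-7.45],[0.92,3.1,-7.45]],"delta_rot":[[0,0,0],[0,0,0],[0,0,0],[0,0,0],[0,0,0],[0,0,0],[0,0,0],[0,0,0]]}' 1 
python3 -m pendant '{"translation":[[0,0,0],[0,0,0],[0,0,0],[0,0,0],[0,0,0]],"delta_rot":[[0,0,0],[0,0,0],[0,0,0],[0,0,0],[0,0,0]]}' 0 40
```

```text
clock: 3.62
tcp_pos: [0.4808, 0.1057, 0.0247]
orientation: [-2.492, -1.914, 0.002]
contact_force: [-0.7, -0.3, -0.2]
grip_width: 0.0851
gripper_force: 0.0
clock: 4.25
tcp_pos: [0.4812, 0.1067, 0.0261]
orientation: [2.49, 1.915, 0.002]
contact_force: [-0.9, -0.7, 6.3]
grip_width: 0.0424
gripper_force: 40.1
```

```bash
python3 -m pendant '{"translation":[[0,0,1],[0,0,2.5],[0,0,4],[0.5,-1.5,4.5],[1.3,-3.5,4.5],[2.2,-5.8,4.5],[3,-7.8,4.5],[3.2,-8.4,4.5],[3.2,-8.4,4.5],[3.2,-8.4,4.5]],"delta_rot":[[0,0,0],[0,0,0],[0,0,0],[0,0,0],[0,0,0],[0,0,0],[0,0,0],[0,0,0],[0,0,0],[0,0,0]]}' 
python3 - <<'E'
from h import *
c=calibration("wrist");p,d=grab_frame("wrist");np.savez("pics/w4.npz",p=p,d=d,**c)
q,_=grab_frame("scene")
a=cv2.resize(p[150:400,190:450],None,fx=2,fy=2,interpolation=2);b=cv2.resize(q[100:225,290:400],None,fx=2.5,fy=4,interpolation=2)
cv2.imwrite("pics/c5.png",np.hstack([a,b])[:,:,::-1])
E
```

```text
clock: 5.5
tcp_pos: [0.5601, -0.1011, 0.1376]
orientation: [-2.487, -1.918, -0.001]
contact_force: [0.5, 0.4, -0.3]
grip_width: 0.0425
gripper_force: 41.1
```

View pics/c5.png

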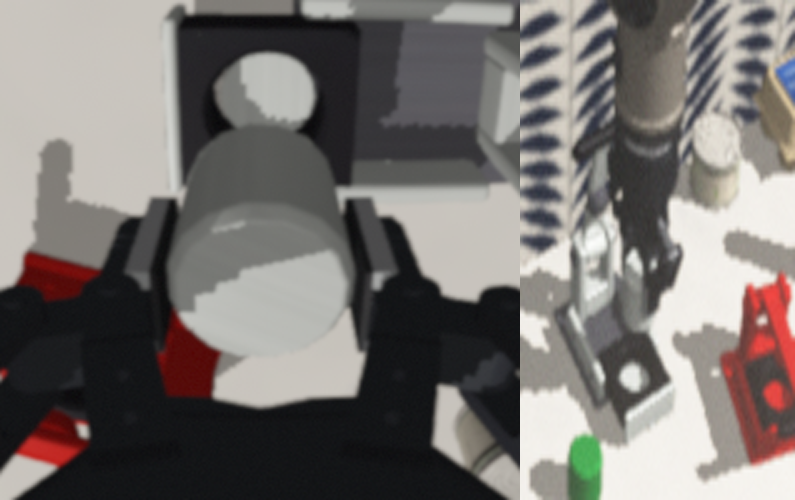

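The pod hangs upright between the pads, with its top centre at crop (259,281). The cup is beyond it at (265,93).

```bash
python3 - <<'E'
from h import *
c=np.load("pics/w4.npz")
def f(u,v,z): return (fray(190+(u-.5)/2,150+(v-.5)/2,z,c)[0]*1000).round(1)
print("top L/R/near/far",f(170,280,.165),f(351,280,.165),f(259,355,.1676),f(259,203,.1676))
print("foot side",f(262,124,.1116+.004))
print("cup disc L/R",f(215,93,.043),f(317,93,.026),f(266,52,.026))
o=get_obs();print(o["tcp_pos"])
E
```

```text
top L/R/near/far [540.4 -95.9 165. ] [ 580.4 -106.3  165. ] [ 554.8 -120.9  167.6] [565.7 -80.  167.6]
foot side [565.6 -82.5 115.6]
cup disc L/R [543.6 -91.7  43. ] [ 583.7 -108.    26. ] [566.9 -84.6  26. ]
[ 0.56025081 -0.10115432  0.13771572]
```

```bash
python3 -m pendant '{"translation":[[0.05,-0.1,-0.5],[0.05,-0.1,-1.5],[0.05,-0.1,-2.2],[0.05,-0.1,-2.5],[0.05,-0.1,-2.8],[0.05,-0.1,-2.8]],"delta_rot":[[0,0,0],[0,0,0],[0,0,0],[0,0,0],[0,0,0],[0,0,0]]}'; python3 -c "
from h import *
print(get_obs()['contact_force'],get_obs()['tcp_pos'])"
```

```text
clock: 6.35
tcp_pos: [0.5622, -0.1048, 0.0676]
orientation: [-2.489, -1.916, -0.002]
contact_force: [-0.6, 2.0, -0.7]
grip_width: 0.0426
gripper_force: 41.1
[-0.61401823  1.95976177 -0.66875192] [ 0.56221925 -0.10477771  0.06756873]
```

```bash
python3 -m pendant '{"translation":[[0,0,-0.15],[0,0,-0.3],[0,0,-0.4],[0,0,-0.5],[0,0,-0.56],[0,0,-0.56],[0,0,-0.56]],"delta_rot":[[0,0,0],[0,0,0],[0,0,0],[0,0,0],[0,0,0],[0,0,0],[0,0,0]]}'; python3 -c "
from h import *
print(get_obs()['contact_force'],get_obs()['tcp_pos'])"
```

```text
clock: 7.22
tcp_pos: [0.5624, -0.1038, 0.0542]
orientation: [-2.488, -1.917, -0.004]
contact_force: [0.6, 6.7, 1.8]
grip_width: 0.0425
gripper_force: 41.4
[0.62688222 6.67477089 1.82205683] [ 0.56240919 -0.10382336  0.0541586 ]
```

```bash
python3 -m pendant '{"translation":[[0,0.06,0],[0,0.06,0],[0,0.06,-0.05],[0,0.06,-0.08]],"delta_rot":[[0,0,0],[0,0,0],[0,0,0],[0,0,0]]}'
```

```text
clock: 7.72
tcp_pos: [0.5623, -0.1036, 0.0521]
orientation: [2.49, 1.916, 0.002]
contact_force: [-0.0, 5.9, 6.1]
grip_width: 0.0431
gripper_force: 41.8
```

```bash
python3 -m pendant '{"translation":[[0,0,0],[0,0,0],[0,0,0],[0,0,0]],"delta_rot":[[0,0,0],[0,0,0],[0,0,0],[0,0,0]]}' 1
python3 -m pendant '{"translation":[[0,0,0.4],[0,0,1.2],[0,0,2.5],[-0.6,-1.9,4.5],[-1,-3,5.5],[-1,-3,5.5],[-1,-3,5.5]],"delta_rot":[[0,0,0],[0,0,0],[0,0,0],[0,0,0],[0,0,0],[0,0,0],[0,0,0]]}'
python3 - <<'E'
from h import *
c=calibration("wrist");p,d=grab_frame("wrist");np.savez("pics/w5.npz",p=p,d=d,**c)
a=p[10:190,200:440];cv2.imwrite("pics/c6.png",cv2.resize(a,None,fx=3,fy=3,interpolation=2)[:,:,::-1])
E
```

```text
clock: 8.22
tcp_pos: [0.5617, -0.1048, 0.0515]
orientation: [2.491, 1.915, -0.0]
contact_force: [1.5, 1.0, 0.6]
grip_width: 0.085
gripper_force: 0.0
clock: 9.1
tcp_pos: [0.5369, -0.1788, 0.1898]
orientation: [2.49, 1.915, 0.001]
contact_force: [0.3, -0.2, -0.3]
grip_width: 0.085
gripper_force: 0.0
```

View pics/c6.png

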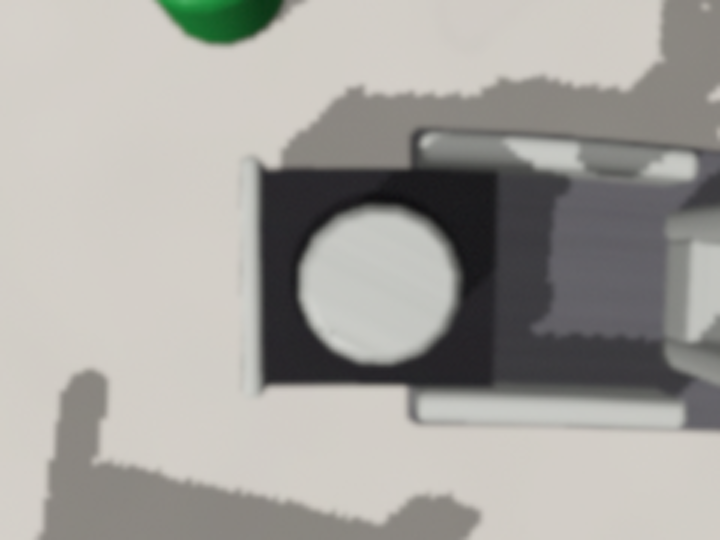

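```bash
python3 -m pendant '{"translation":[[-1.2,0.5,0],[-2.4,2,0],[-2.4,3.93,0],[-2.4,3.93,-1],[-2.4,3.93,-3],[-2.4,3.93,-5],[-2.4,3.93,-6.2],[-2.4,3.93,-6.7],[-2.4,3.93,-6.7]],"delta_rot":[[0,0,0],[0,0,0],[0,0,0],[0,0,0],[0,0,0],[0,0,0],[0,0,0],[0,0,0],[0,0,0]]}' 0 40
python3 - <<'E'
from h import *
c=np.load("pics/w5.npz")
def f(u,v,z): return fray(200+(u-1)/3,10+(v-1)/3,z,c)[0]*1000
y=np.radians(-14.85);ex=np.array([np.cos(y),np.sin(y)]);ey=np.array([-ex[1],ex[0]])
for n,u,v,z in(("base",412,405,.02),("baseL",413,150,.02),("baseR40",412,420,.04),("pod",380,284,.082),("podl",298,284,.08),("podr",461,284,.08)):
    A=f(u,v,z)[:2];print(n,A.round(1),(A@ex).round(1),(A@ey).round(1))
d=c["d"];cc={k:c[k] for k in("K","rvec","tvec")};P=cloud(d,cc)
A=get_obs()["tcp_pos"][:2]*1000;print("tcp",A@ex,A@ey)
E
```

```text
clock: 10.28
tcp_pos: [0.4765, -0.0802, 0.0211]
orientation: [-2.488, -1.916, 0.001]
contact_force: [-0.8, 0.3, 0.7]
grip_width: 0.0
gripper_force: 0.0
base [ 562.9 -149. ] 582.3 0.2
baseL [584.8 -65.3] 582.0 86.7
baseR40 [ 561.4 -150.5] 581.2 -1.6
pod [ 561.9 -105. ] 570.1 42.6
podl [540.7 -99.3] 548.1 42.6
podr [ 583.1 -110.3] 591.9 42.8
tcp 481.1631768918305 44.56936349207258
```

```bash
python3 -m pendant '{"translation":[[0.39,-0.1,0],[0.77,-0.2,0],[1.16,-0.31,0],[1.35,-0.36,0],[1.55,-0.41,0],[1.74,-0.46,0],[1.93,-0.51,0],[2.13,-0.56,0],[2.32,-0.61,0]],"delta_rot":[[0,0,0],[0,0,0],[0,0,0],[0,0,0],[0,0,0],[0,0,0],[0,0,0],[0,0,0],[0,0,0]]}'
python3 -m pendant '{"translation":[[0.19,-0.05,0],[0.39,-0.1,0],[0.58,-0.15,0],[0.77,-0.2,0],[0.77,-0.2,0]],"delta_rot":[[0,0,0],[0,0,0],[0,0,0],[0,0,0],[0,0,0]]}'
```

```text
clock: 11.4
tcp_pos: [0.5341, -0.0964, 0.0217]
orientation: [-2.489, -1.915, 0.002]
contact_force: [-5.3, 0.8, 6.4]
grip_width: -0.0001
gripper_force: 0.0
clock: 12.02
tcp_pos: [0.5538, -0.1016, 0.0217]
orientation: [-2.49, -1.915, 0.001]
contact_force: [-3.1, 1.2, 4.3]
grip_width: -0.0
gripper_force: 0.0
```

```bash
python3 -m pendant '{"translation":[[0.1,-0.03,0],[0.2,-0.05,0],[0.3,-0.08,0],[0.4,-0.1,0]],"delta_rot":[[0,0,0],[0,0,0],[0,0,0],[0,0,0]]}'
python3 -m pendant '{"translation":[[0.1,-0.03,0],[0.2,-0.05,0],[0.3,-0.08,0]],"delta_rot":[[0,0,0],[0,0,0],[0,0,0]]}'
```

```text
clock: 12.52
tcp_pos: [0.5597, -0.1031, 0.0213]
orientation: [-2.486, -1.912, 0.011]
contact_force: [-20.8, 5.4, 19.0]
grip_width: -0.0001
gripper_force: 3.1
clock: 12.9
tcp_pos: [0.5597, -0.1032, 0.0205]
orientation: [-2.477, -1.908, 0.028]
contact_force: [-42.6, 10.4, 40.5]
grip_width: 0.0001
gripper_force: 9.5
```

```bash
python3 -m pendant '{"translation":[[-0.8,0.2,0],[-1.55,0.41,0.2],[-1.55,0.41,2],[-1.55,0.41,4.5],[-1.55,0.41,7],[-1.55,0.41,9.5],[-1.55,0.41,11.2],[-1.55,0.41,11.2],[-1.55,0.41,11.2]],"delta_rot":[[0,0,0],[0,0,0],[0,0,0],[0,0,0],[0,0,0],[0,0,0],[0,0,0],[0,0,0],[0,0,0]]}'
python3 - <<'E'
from h import *
c=calibration("wrist");p,d=grab_frame("wrist");np.savez("pics/w6.npz",p=p,d=d,**c)
q,dq=grab_frame("scene");np.savez("pics/s6.npz",p=q,d=dq)
a=p[100:400,250:610];b=cv2.resize(q[100:220,290:390],None,fx=2.5,fy=2.5,interpolation=2)
cv2.imwrite("pics/c7.png",np.hstack([a,b])[:,:,::-1])
E
```

```text
clock: 14.02
tcp_pos: [0.5325, -0.0958, 0.3008]
orientation: [-2.49, -1.915, 0.001]
contact_force: [-0.6, 0.3, -0.4]
grip_width: 0.0002
gripper_force: 0.0
```

View pics/c7.png

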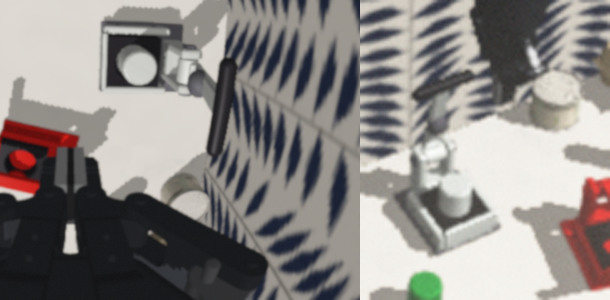

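The drawer sits flush with the base, and the pod stands in the cup. The bar runs from crop (228,62) to (215,155) in the wrist view, and between full-frame (312,137) and (335,129) in the scene view. I'll check its height using both views.

```bash
python3 - <<'E'
from h import *
c=np.load("pics/w6.npz");s=calibration("scene")
y=np.radians(-14.85);ex=np.array([np.cos(y),np.sin(y)]);ey=np.array([-ex[1],ex[0]])
for z in(.21,.22,.23,.24):
    A=fray(471.5,208.5,z,c)[0][:2]*1000;B=ray(323.4,133,z,s)[:2]*1000;print(z,(A@ex-624).round(1),(A@ey).round(1),"|",(B@ex-624).round(1),(B@ey).round(1))
for a in(1.25,1.3,1.35,1.4):print(a,62-140*np.cos(a)+11*np.sin(a),84+140*np.sin(a)+11*np.cos(a))
A=get_obs()["tcp_pos"][:2]*1000;print("tcp",A@ex-624,A@ey)
P=cloud(np.load("pics/s6.npz")["d"],s);print("wall x",np.median(P[60:100,330:360].reshape(-1,3),0))
E
```

```text
0.21 48.2 38.8 | 53.2 33.7
0.22 42.6 42.6 | 43.9 39.4
0.23 36.9 46.3 | 34.6 45.2
0.24 31.3 50.1 | 25.3 51.0
1.25 28.29370007757383 220.32639269613003
1.3 35.149304032146894 221.84063307327747
1.35 42.07202074306744 223.01034365375574
1.4 49.044547023839314 223.83260077028706
tcp -85.20782062750288 43.79710428467
wall x [ 0.52517867 -0.06641377  0.50809243]
```

```bash
python3 -m pendant '{"translation":[[2,-0.53,0],[4,-1.06,0],[5.5,-1.46,0],[6.38,-1.69,0],[6.38,-1.69,0],[6.38,-1.69,-1],[6.38,-1.69,-2.3],[6.38,-1.69,-3.3],[6.38,-1.69,-3.7],[6.38,-1.69,-3.7]],"delta_rot":[[0,0,0],[0,0,0],[0,0,0],[0,0,0],[0,0,0],[0,0,0],[0,0,0],[0,0,0],[0,0,0],[0,0,0]]}'
```

```text
clock: 15.38
tcp_pos: [0.6916, -0.1377, 0.2086]
orientation: [-2.489, -1.915, 0.002]
contact_force: [-0.1, -0.8, -0.3]
grip_width: 0.0002
gripper_force: 0.0
```

```bash
python3 -m pendant '{"translation":[[-0.39,0.1,0],[-0.77,0.2,0],[-1.16,0.31,0],[-1.55,0.41,-0.1],[-1.93,0.51,-0.25],[-2.32,0.62,-0.5],[-2.32,0.62,-0.5]],"delta_rot":[[0,0,0],[0,0,0],[0,0,0],[0,0,0],[0,0,0],[0,0,0],[0,0,0]]}'
python3 -m pendant '{"translation":[[-0.39,0.1,-0.2],[-0.77,0.2,-0.5],[-1.06,0.28,-0.75],[-1.27,0.34,-0.95],[-1.27,0.34,-0.95]],"delta_rot":[[0,0,0],[0,0,0],[0,0,0],[0,0,0],[0,0,0]]}'
```

```text
clock: 16.25
tcp_pos: [0.6359, -0.1226, 0.199]
orientation: [2.487, 1.912, 0.007]
contact_force: [5.3, -2.6, 3.7]
grip_width: 0.0001
gripper_force: 2.3
clock: 16.88
tcp_pos: [0.6039, -0.1138, 0.1753]
orientation: [2.487, 1.913, 0.005]
contact_force: [0.5, -1.1, 8.4]
grip_width: -0.0002
gripper_force: 3.7
```

```bash
python3 -m pendant '{"translation":[[0.3,-0.08,0.4],[0.3,-0.08,1.5],[0,0,2.5],[-0.97,0.26,2.5],[-0.97,0.26,2.5],[-0.97,0.26,2.5]],"delta_rot":[[0,0,0],[0,0,0],[0,0,0],[0,0,0],[0,0,0],[0,0,0]]}'
python3 - <<'E'
from h import *
c=calibration("wrist");p,d=grab_frame("wrist");np.savez("pics/w7.npz",p=p,d=d,**c)
q,dq=grab_frame("scene")
a=p[150:400,170:470];b=cv2.resize(q[100:220,280:400],None,fx=2.5,fy=2.0833,interpolation=2)
cv2.imwrite("pics/c8.png",np.hstack([a,b])[:,:,::-1])
E
```

```text
clock: 17.62
tcp_pos: [0.5786, -0.1077, 0.2353]
orientation: [-2.49, -1.915, 0.0]
contact_force: [0.7, -0.1, -0.5]
grip_width: 0.0002
gripper_force: 0.0
```

View pics/c8.png

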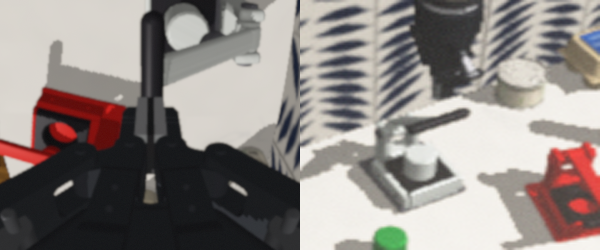

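```bash
python3 -m pendant '{"translation":[[0,0,-0.8],[0,0,-1.6],[-0.16,0.04,-1.85],[-0.33,0.09,-2.1],[-0.5,0.13,-2.33],[-0.66,0.17,-2.56],[-0.8,0.21,-2.8],[-0.94,0.25,-3.04],[-1.05,0.28,-3.28],[-1.16,0.31,-3.52]],"delta_rot":[[0,0,0],[0,0,0],[0,0,0],[0,0,0],[0,0,0],[0,0,0],[0,0,0],[0,0,0],[0,0,0],[0,0,0]]}'
python3 -m pendant '{"translation":[[-0.1,0.03,-0.27],[-0.18,0.05,-0.54],[-0.26,0.07,-0.81],[-0.32,0.09,-1.08],[-0.36,0.1,-1.35],[-0.4,0.11,-1.6],[-0.4,0.11,-1.6]],"delta_rot":[[0,0,0],[0,0,0],[0,0,0],[0,0,0],[0,0,0],[0,0,0],[0,0,0]]}'
```

```text
clock: 18.98
tcp_pos: [0.5475, -0.0989, 0.1477]
orientation: [-2.488, -1.914, 0.005]
contact_force: [-8.6, 2.2, 13.4]
grip_width: -0.0001
gripper_force: 6.8
clock: 19.85
tcp_pos: [0.5386, -0.0965, 0.1069]
orientation: [-2.488, -1.915, 0.002]
contact_force: [0.7, 0.3, 0.2]
grip_width: 0.0001
gripper_force: 0.0
```

```bash
python3 - <<'E'
from h import *
c=calibration("wrist");p,d=grab_frame("wrist");np.savez("pics/w8.npz",p=p,d=d,**c)
q,dq=grab_frame("scene");r,_=grab_frame("side")
a=p[100:400,170:470];b=cv2.resize(q[120:220,280:380],None,fx=3,fy=3,interpolation=2);e=cv2.resize(r[140:240,270:336],None,fx=3,fy=3,interpolation=2)
cv2.imwrite("pics/c9.png",np.hstack([a,b,e])[:,:,::-1])
E
```

```text
(no output)
```

View pics/c9.png

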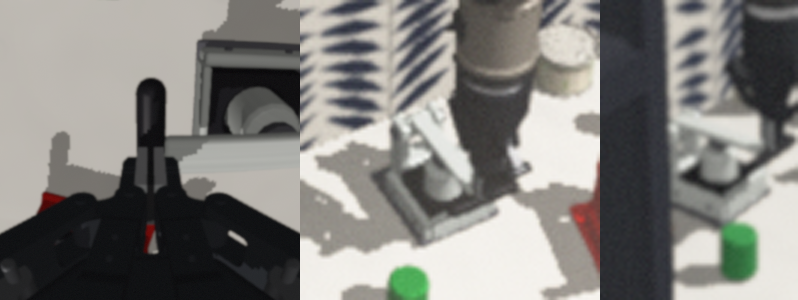

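The bar is directly under the fingertips at wrist crop (151,110), and the lever is nearly level over the pod. I'll press on down.

```bash
python3 -m pendant '{"translation":[[0,0,-0.1],[0,0,-0.2],[0,0,-0.3],[0,0,-0.3]],"delta_rot":[[0,0,0],[0,0,0],[0,0,0],[0,0,0]]}'
python3 -m pendant '{"translation":[[0,0,-0.1],[0,0,-0.2],[0,0,-0.2]],"delta_rot":[[0,0,0],[0,0,0],[0,0,0]]}'
```

```text
clock: 20.5
tcp_pos: [0.5396, -0.0969, 0.1024]
orientation: [2.49, 1.914, -0.001]
contact_force: [-10.2, 1.1, 27.6]
grip_width: 0.0001
gripper_force: 13.6
clock: 20.88
tcp_pos: [0.5398, -0.0969, 0.1015]
orientation: [2.488, 1.913, -0.003]
contact_force: [-26.0, 1.1, 67.0]
grip_width: -0.0001
gripper_force: 33.1
```

```bash
python3 -m pendant '{"translation":[[0,0,0.5],[0,0,1.2],[0,0,2.5],[-0.5,-2,4],[-1,-4,5.5],[-1,-4,5.5],[-1,-4,5.5]],"delta_rot":[[0,0,0],[0,0,0],[0,0,0],[0,0,0],[0,0,0],[0,0,0],[0,0,0]]}'
python3 - <<'E'
from h import *
c=calibration("wrist");p,d=grab_frame("wrist");np.savez("pics/w9.npz",p=p,d=d,**c)
q,dq=grab_frame("scene");r,_=grab_frame("side")
P=cloud(dq,calibration("scene"))
y=np.radians(-14.85);ex=np.array([np.cos(y),np.sin(y)]);ey=np.array([-ex[1],ex[0]])
X=P[...,:2]@ex*1000-624;Y=P[...,:2]@ey*1000-44;Z=P[...,2]*1000
m=(abs(Y)<46)&(X>-95)&(X<-62)&(Z>60)&(Z<150);print("bar",m.sum(),np.median(X[m]),np.percentile(Z[m],[5,50,95]))
m=(abs(Y)<9)&(X>-55)&(X<30)&(Z>60)&(Z<200);print("arm",np.polyfit(X[m],Z[m],1),m.sum())
a=p[0:250,200:450];b=cv2.resize(q[100:225,275:400],None,fx=2,fy=2,interpolation=2);e=cv2.resize(r[130:255,270:395],None,fx=2,fy=2,interpolation=2)
cv2.imwrite("pics/c10.png",np.hstack([a,b,e])[:,:,::-1])
E
```

```text
clock: 21.75
tcp_pos: [0.5143, -0.1968, 0.2322]
orientation: [-2.491, -1.914, -0.001]
contact_force: [0.8, 1.0, -0.8]
grip_width: -0.0002
gripper_force: 0.0
bar 148 -83.91701770039651 [ 91.10482133  99.79019434 104.22897557]
arm [4.12705308e-02 9.49585557e+01] 135
```

View pics/c10.png

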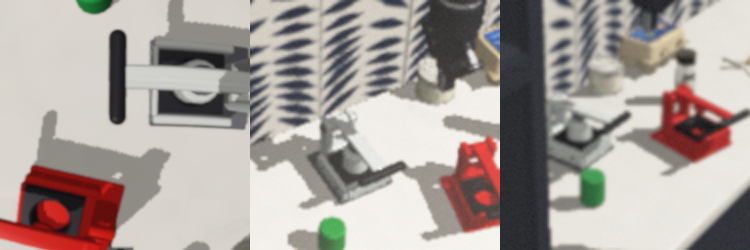

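The lever is level with the bar's top at about 103 mm, the drawer is in and the robot is clear. I'm handing the job in.

```bash
python3 -c "
from bench import hand_in
print(hand_in())"
```

```text
the job is handed in; nothing more can be done
None
```

The pod stands in the cup, the drawer is fully in and the clamp lever is down on its stop; the job was handed in at about 22 s with the robot clear and the spice jar, mug and tin never touched.

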